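# Fit the belt pulley to the geared hub on the run-in stand

## Robot

A 6-joint arm with a two-finger parallel gripper is mounted at the origin on the work surface; the furniture and walls round the work are solid. World frame = base frame: x ahead of the robot, y to its left, z up, the work surface at z = 0. Lengths are in mm, angles in rad, forces in N, time in s.
With the tool pointing down it reaches from about 350 to 875 mm from the base axis. Payload 4.2 kg.
Tool frame: the origin (TCP) lies at the very end of the fingers, on their centre line; the grasp point (between the pads) lies 19 mm behind it (pinch_z is the distance from the TCP to the grasp point, in mm); z points along the fingers, y is the line along which they close (so a half turn about z gives the same grasp; the last joint's range is limited). The gripper opens to 85 mm and grips with 20 to 120 N. Pads are 22 mm wide; open, the fingers measure 114 mm over their backs; the gripper's body (76 mm by 85 mm) begins 54 mm behind the grasp point. The pads swing forward as they close: fully open they stand 13 mm farther back than shut.
Start: joints at [1.537, 0.385, 0.008, 0, -1.194, -0.259], TCP at [180.364, 598.388, 196.012] pointing down, gripper open.
Joint ranges: [-3.14, 3.14], [-1.21, 2.06], [-1.07, 1.41], [-3.16, 2.05], [-2.99, -0.16], [-3.1, 3.1]. Speed limits (rad/s): [2.79, 2.79, 3.14, 3.14, 3.14, 3.14].

## Interface

Orientations are given as a unit quaternion [x, y, z, w].
In Python, from bench import * gives the robot as it stands.
- The arm moves only by the tool arm_command, never from a script. Its argument "steps" is one flat list of numbers, 4 for each row, row after row: the shift along the tool's x, y, z in m, then the turn about the tool's z in rad. In form: [tx, ty, tz, roll, tx, ty, tz, roll, ...]. A call has 1 to 20 rows; each row shifts and turns the commanded pose from where the row before left it, along the tool's axes as they then stand; what a row does not reach is not made up. A row lasts 1/8 s, in which the tool goes at most 62.5 mm and 10.7 degrees, less where a joint would pass 70% of its speed; a pose out of reach is approached as far as the arm can. A call with a gripper value outside its range is refused whole. "grip" is the finger opening in m, from 0 to 0.0854, set as the call begins (left out, the last holds). The fingers move at their own pace and stop on an object; the grip force is fixed at half the most. Time passes only in rows, so rows that do not move let the fingers close. It gives the time, the measured TCP pose, the force, the opening and the grip force at its end, in the units of the state.
- read_state(): the state, without advancing time (a new reading comes with each control period).
- get_image(name): name is "scene" or "top" or "wrist"; returns the picture (420x560x3 uint8, red, green, blue); there is no depth.
- get_calibration(name): a dict with "camera_matrix" (3x3 intrinsics, pixels), "cam_to_world" (4x4, takes a point from camera to world coordinates). Camera axes: x right, y down, z forward; pixel columns grow to the right and rows downward; lengths in mm; the calibration is good to about 2 mm. A picture is of the moment at which its call begins: read the wrist's pose just before it. get_calibration takes no time and is no camera call; for the wrist camera it gives the pose at the moment of the call.
- job_done(): hands the job in; it is judged then, once.
The state is a dict: "clock": time; "joints": joint angles; "joint_vel": joint speeds; "joint_efforts": joint torques, N m; "position": TCP position; "ee_rot": TCP orientation; "contact_force": force on the tool from outside, world axes, zero at the start; "wrist_torque": the same for the moment, N m; "gripper_width": finger opening in mm; "grasp_force": force on a finger pad.
Only numpy, scipy, OpenCV 4.12 (cv2) and the standard library are available. Lean on these libraries where they do the work, as an engineer would, in place of code of your own. Each camera call takes 0.05 s, during which the arm holds its last target. There are 200 camera calls.

## Task

A bicycle's geared hub stands on end in its run-in stand. Put the larger of the two toothed belt pulleys on the hub's three-keyed driver, boss upwards, turning it until its keyways find the keys and it drops fully home on the shoulder and its rim holds the stand's seat-switch lever down. Let go of it there, and leave the smaller pulley and the other things on the bench where they lie.

Things in the scene. Friction and masses are not known exactly. Their poses are not given: they have to be found in the camera images.
- pulley_large: the larger aluminium belt pulley, loose, lying flat on the bench, boss upwards, about 0.36 kg. Toothed rim 92 mm across, 12 mm high, at the bottom; through bore 28 mm across with three keyways 13 mm wide, 120 degrees apart, out to 20.5 mm from the axis, one of them along the body's +x. Origin: centre of the underside; z up out of the boss.
- boss_top (a point): centre of the top of the large pulley's round boss, 42 mm above its underside. The boss is 48 mm across; grip it by its sides above the rim (12 to 42 mm over the underside). The keyed bore is 14 mm deep from the underside; above that the boss is hollow, 41 mm inside.
- pulley_small: the smaller belt pulley, the wrong one: the same boss and bore, but its rim is only 72 mm across. Origin: centre of the underside; z up out of the boss.
- driver_seat (a point): on the driver's upright axis, level with the shoulder (48 mm across, 110 mm above the bench) on which the pulley's underside rests when home. In the middle rises a round pilot nose, 26 mm across up to 18 mm above the shoulder, chamfered to 16 mm across at 24 mm; from it an axle end 10 mm thick up to 50 mm above the shoulder. Its axes turn with the stand, not with the driver.
- key_tops (a point): on the driver's axis, level with the tops of its three keys, 12 mm above the shoulder. Keys 9 mm wide, 120 degrees apart, out to 18.8 mm from the axis. The driver is locked; the angle of its keys differs each time and is not reported. A pulley on the pilot whose keyways miss the keys rests here, 12 mm above home; the fit has about 5 degrees of play either way.
- stand: the heavy fixed stand: grey plate 155 x 100 mm, upright hub 88 mm across its flanges, and on the stand's own -x side a black switch on a bracket, 110 mm high, 70 to 96 mm from the hub's axis. Origin: on the bench under the hub's axis.
- seat_switch (a joint): angle (rad) of the switch's hinged roller lever, sprung upwards: 0 free, grows as its roller is pressed down, 0.55 at its stop. The roller lies under the large pulley's rim, 43 mm from the driver's axis on the stand's -x side, its top about 8 mm above the shoulder when free. A large pulley that is home holds it down at about 0.3 against about 0.35 N.
- hexkeys: set of hex keys in a blue holder, lying flat, 32 x 130 x 20 mm, a bystander. Origin: centre of the underside.
- tape: roll of black tape lying flat, 90 mm across, 19 mm high, a bystander. Origin: centre of the underside.

How it is judged (in metres and radians):
At the end, for the whole second after the job is handed in: the large pulley, boss up, sits on the driver within 3 mm of the shoulder's height, 4 mm of the axis and 3 degrees of level, holds the seat-switch lever pressed beyond 0.2 rad, is at rest and let go (z of pulley_large in the frame of driver_seat between -0.003 and 0.003 m and horizontal distance between pulley_large and driver_seat below 0.004 m and angle between pulley_large's own z axis and vertical below 0.06 rad and value of joint seat_switch above 0.2 rad and linear speed of pulley_large below 0.02 m/s); the robot touches nothing.
It fails at once if the smaller pulley is moved more than 30 mm (distance of pulley_small from where it was at the start of the episode above 0.03 m).
It fails at once if another thing on the bench is moved more than 40 mm (distance of any of hexkeys, tape from where it was at the start of the episode above 0.04 m).
It also fails if it takes over 72 s, if anything falls off the work surface, if the arm or the gripper's body presses on something with over 40 N, if the wrist force passes 120 N, or if a joint passes its speed limit or range.

## Working session

There is one attempt and no reset: what is moved stays moved. The work goes in short steps, Python scripts to look and compute and a tool call to move; the robot and the scene stay as the last step left them, time stands still between calls to the robot, and variables do not carry over. Pictures are saved under pics/ and viewed, at most 10 in all, crops included, and the job is handed in when it is done.

Besides the shell and the picture viewer there is one more tool, called after ">>>" as name(argument=value, ...) on one line, values as JSON. arm_command: Moves the arm, as the interface text tells. Its arguments: {"type":"object","properties":{"steps":{"type":"array","items":{"type":"number"}},"grip":{"type":"number"}},"required":["steps"]}

```bash
mkdir -p pics
python3 - <<'E'
from bench import *
import cv2,numpy as np
s=read_state();print(s['position'],s['ee_rot'],s['clock'])
a=get_image("top");b=get_image("scene")
cv2.imwrite("pics/top.png",a[...,::-1]);cv2.imwrite("pics/scene.png",b[...,::-1])
for n in("top","scene","wrist"):
  c=get_calibration(n);print(n,np.round(c["camera_matrix"],1).tolist(),np.round(c["cam_to_world"],3).tolist())
E
```

```text
[180.20813359 597.76428181 194.93623833] [ 9.89286916e-01 -1.45980199e-01 -9.87460003e-05  1.08150005e-03] 0.0
top [[437.7, 0.0, 273.2], [0.0, 437.7, 210.3], [0.0, 0.0, 1.0]] [[-0.022, -0.985, 0.172, 422.69], [-1.0, 0.023, 0.002, 48.443], [-0.006, -0.172, -0.985, 926.998], [0.0, 0.0, 0.0, 1.0]]
scene [[448.1, 0.0, 278.7], [0.0, 448.1, 210.1], [0.0, 0.0, 1.0]] [[0.489, -0.662, 0.568, 57.781], [-0.872, -0.367, 0.323, -254.824], [-0.005, -0.654, -0.757, 738.176], [0.0, 0.0, 0.0, 1.0]]
wrist [[368.8, 0.0, 277.4], [0.0, 368.8, 209.3], [0.0, 0.0, 1.0]] [[-0.29, -0.922, -0.255, 245.721], [-0.957, 0.28, 0.076, 578.413], [0.002, 0.266, -0.964, 373.478], [0.0, 0.0, 0.0, 1.0]]
```

View pics/top.png

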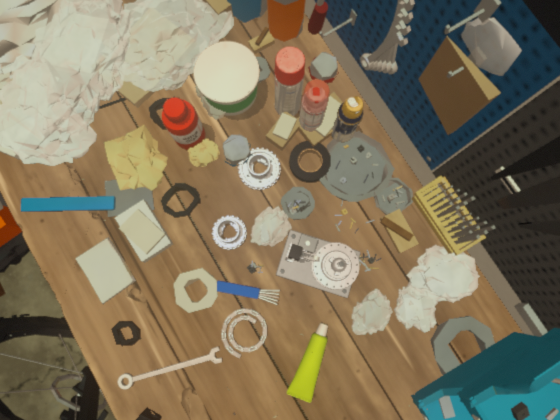

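View pics/scene.png

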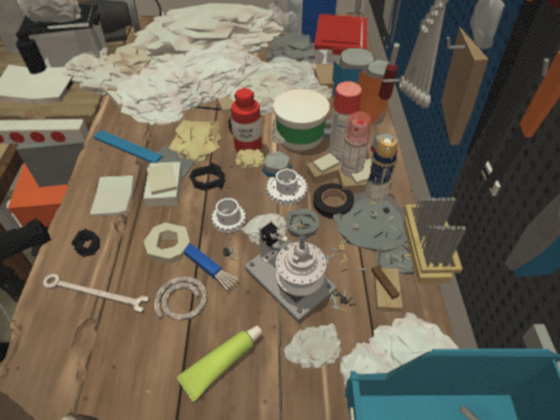

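Top view: the large pulley is near (259,168), the small one near (229,232), tape (310,160), stand hub near (335,265) with its switch near (297,250). I'll enlarge that area.

```bash
cat > h.py <<'E'
from bench import *
import cv2,numpy as np
def ray(name,uv,z,c=None):
    c=c or get_calibration(name);K=c["camera_matrix"];T=np.array(c["cam_to_world"])
    d=T[:3,:3]@np.linalg.inv(K)@np.array([*uv,1.]);o=T[:3,3]
    return (o+d*(z-o[2])/d[2])[:2]
def proj(P,c):
    T=np.linalg.inv(c["cam_to_world"]);q=T[:3,:3]@np.array(P,float)+T[:3,3];q=np.array(c["camera_matrix"])@q
    return q[:2]/q[2]
E
python3 - <<'E'
from h import *
a=cv2.imread("pics/top.png")
cv2.imwrite("pics/c1.png",cv2.resize(a[130:310,200:380],None,fx=3.3,fy=3.3,interpolation=cv2.INTER_CUBIC))
for n,uv,z in(("large",(259,167),42),("small",(229,231),42),("axle",(339,264),160),("flange",(335,266),110),("switch",(297,250),110),("tape",(310,160),10)):print(n,ray("top",uv,z).round(1))
E
```

```text
large [670.   77.8]
small [536.7 141.1]
axle [459.4 -62.5]
flange [458.2 -62.1]
switch [489.4   7.3]
tape [692. -32.]
```

View pics/c1.png

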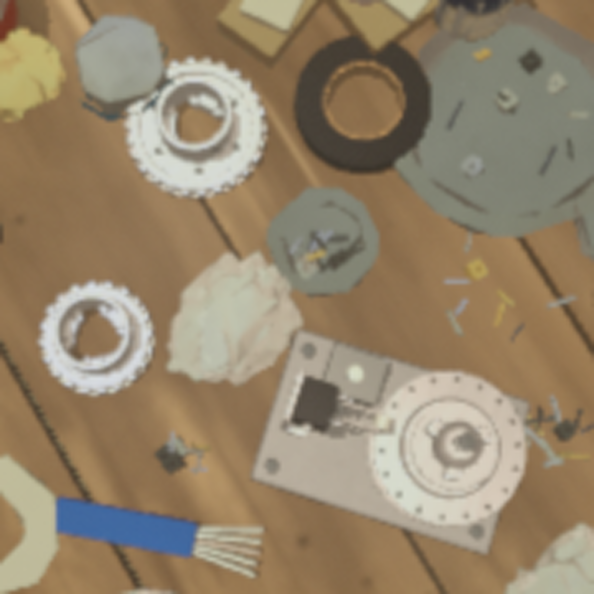

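Crop: the large pulley's boss is centred at about (195,117), the axle top at about (466,440), and the switch at (315,405). A grey jar touches the large pulley's rim at the upper left. I'll look at the pulley from near first.

>>> arm_command(steps=[0.0467,0.0297,0,0,0.0467,0.0297,0,0,0.0467,0.0297,0,0,0.0467,0.0297,0,0,0.0467,0.0297,0,0,0.0467,0.0297,0,0,0.0467,0.0297,0,0,0.0467,0.0297,0,0,0.0467,0.0297,0,0,0.0467,0.0297,0,0,0.0467,0.0297,0,0,0.0467,0.0297,0,0,0,0,0,0,0,0,0,0], grip=0.0854)

```text
clock: 1.85
position: [613.6, 95.2, 195.3]
ee_rot: [0.989, -0.146, -0.001, 0.0]
contact_force: [-0.8, -0.2, -0.5]
gripper_width: 85.1
grasp_force: 0.0
```

```bash
cat > snap.py <<'E'
from h import *
import sys,json
n=sys.argv[1]
c=get_calibration("wrist");a=get_image("wrist");s=read_state()
cv2.imwrite(f"pics/{n}.png",a[...,::-1])
json.dump({k:np.array(v).tolist() for k,v in c.items()},open(n+".json","w"))
print(s['clock'],s['position'].round(1),s['ee_rot'].round(4),np.round(s['joints'],2),s['contact_force'].round(1))
E
python3 snap.py w1
```

```text
1.9 [613.4  95.8 195.7] [ 9.893e-01 -1.456e-01 -5.000e-04  1.000e-04] [ 0.42  0.38 -0.   -0.   -1.19  0.86] [-0.  -0.1 -0.1]
```

View pics/w1.png

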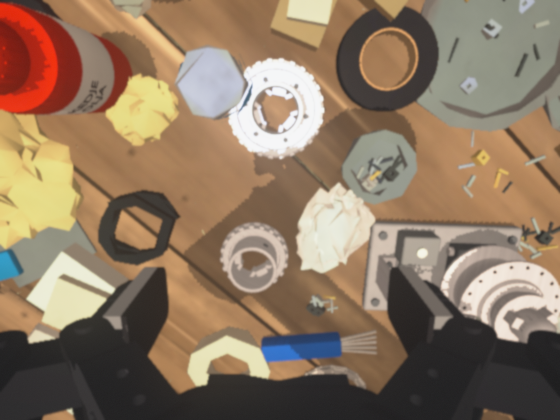

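The wrist view shows the large pulley at about (277,107), boss up with its keyways visible. The small one is at (254,257) and the jar at (210,80). Next I'll look at the driver from the same offset.

>>> arm_command(steps=[-0.0324,0.0391,0,0,-0.0324,0.0391,0,0,-0.0324,0.0391,0,0,-0.0324,0.0391,0,0,-0.0324,0.0391,0,0,0,0,0,0,0,0,0,0])

```text
clock: 2.78
position: [403.0, -44.2, 196.7]
ee_rot: [0.989, -0.145, 0.001, -0.0]
contact_force: [0.5, 0.7, 0.3]
gripper_width: 85.1
grasp_force: 0.0
```

```bash
python3 snap.py w2
python3 - <<'E'
import cv2,numpy as np
f=lambda n,y,x,h:cv2.resize(cv2.imread(f"pics/{n}.png")[y:y+h,x:x+h],(396,396),interpolation=cv2.INTER_CUBIC)
cv2.imwrite("pics/c2.png",np.hstack([f("w1",52,222,110),f("w2",30,210,132)]))
E
```

```text
2.825 [403.3 -44.1 196.5] [ 9.894e-01 -1.450e-01  7.000e-04 -3.000e-04] [ 0.3  -0.   -0.49  0.   -1.09  0.98] [ 0.2  0.2 -0.5]
```

View pics/c2.png

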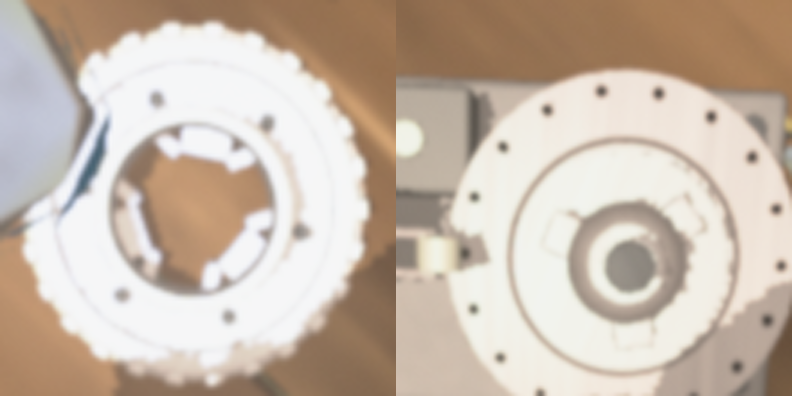

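The left crop shows the pulley's bore: lands at about (205,143), (140,230) and (240,255), with the keyways between them. The right crop shows key tops at about (560,235), (687,215) and (634,335), with the roller on the left. I'll fit both models.

```bash
cat > fit.py <<'E'
from h import *
import json
from scipy.optimize import least_squares
L=lambda n:{k:np.array(v) for k,v in json.load(open(n+".json")).items()}
c1,c2=L("w1"),L("w2")
# pulley: boss top outer circle / inner ring & rim from clicked crop points (crop->image)
P=lambda pts,s,o:[(x/s+o[0],y/s+o[1]) for x,y in pts]
# key tops: clicked centres of key-top outlines
k=[ray("",p,122,c2) for p in P([(558-396,236),(687-396,216),(634-396,334)],3,(210,30))]
# flange hint: shoulder circle
r=least_squares(lambda v:[np.hypot(*(q-v[:2]))-v[2] for q in k],[459,-62,16]);hub=r.x[:2]
ka=[np.degrees(np.arctan2(*(q-hub)[::-1])) for q in k];print("hub",hub.round(1),r.x[2],"keys",np.round(ka,1),np.mod(ka,120).round(1))
g=cv2.cvtColor(cv2.imread("pics/w1.png"),cv2.COLOR_BGR2HSV)[...,1].astype(np.float32)
# pulley centre: low-saturation(white) disc; template score rim outer at z=12
def ring(c,rad,z,n=180):
    return np.array([proj((c[0]+rad*np.cos(t),c[1]+rad*np.sin(t),z),c1) for t in np.linspace(0,2*np.pi,n,endpoint=False)],np.float32)
samp=lambda uv:cv2.remap(g,uv[:,0].reshape(-1,1),uv[:,1].reshape(-1,1),1).ravel()
best=max(((np.mean(np.sort(samp(ring((x,y),49,6))-samp(ring((x,y),43,12)))[40:])),x,y) for x in np.arange(660,682,1.) for y in np.arange(66,90,1.))
print("pulley rim",best)
# circle through hand picked boss top inner edge (z=42, r=20.5)
b=[ray("",p,42,c1) for p in P([(112,208),(192,124),(273,205),(190,295)],3.6,(222,52))]
rb=least_squares(lambda v:[np.hypot(*(q-v[:2]))-v[2] for q in b],[670,78,20]).x;print("boss",rb.round(1))
for C in (best[1:],rb[:2]):
    pr=np.mean([samp(ring(C,r,14)) for r in(16,17.5,19)],0)
    f=np.angle(np.sum(pr*np.exp(3j*np.radians(np.arange(180)*2))))/3
    print("keyway angle",np.degrees(f)%120,(pr[::3]).astype(int).tolist())
E
python3 fit.py
```

```text
hub [461.  -68.1] 16.18458365202921 keys [ 54.3 -70.8 169.2] [54.3 49.2 49.2]
pulley rim (np.float32(91.39342), np.float64(677.0), np.float64(78.0))
boss [676.7  77.9  19.7]
keyway angle 32.20850557744219 [6, 3, 29, 83, 83, 80, 79, 79, 67, 36, 21, 23, 24, 19, 20, 21, 19, 17, 17, 17, 16, 21, 49, 69, 72, 73, 78, 82, 60, 7, 2, 8, 3, 1, 1, 1, 1, 1, 3, 8, 3, 2, 24, 87, 95, 96, 97, 97, 85, 17, 2, 4, 4, 1, 1, 1, 1, 1, 2, 9]
keyway angle 32.19899814539234 [5, 3, 31, 86, 85, 82, 81, 80, 67, 33, 19, 21, 22, 18, 19, 21, 18, 16, 18, 16, 17, 25, 54, 68, 71, 71, 76, 79, 50, 5, 2, 11, 4, 1, 1, 1, 1, 1, 3, 9, 5, 2, 15, 81, 94, 96, 96, 96, 89, 25, 2, 4, 5, 1, 1, 1, 1, 1, 2, 8]
```

```bash
cat >> fit.py <<'E'
print("pilot",ray("",P([(233,261)],3,(210,30))[0],128,c2).round(1),"axle",ray("",P([(234,265)],3,(210,30))[0],160,c2).round(1),"ring",ray("",P([(228,255)],3,(210,30))[0],110,c2).round(1))
import sys
a=cv2.resize(cv2.imread("pics/w2.png")[30:162,210:342],None,fx=4.5,fy=4.5,interpolation=cv2.INTER_CUBIC)
b0=a.copy()
hx,hy,phi=map(float,sys.argv[1:4])
D=lambda pts,col:cv2.polylines(a,[np.int32([(proj(p,c2)-(210,30)+.5)*4.5 for p in pts])],True,col,1)
circ=lambda r,z:[(hx+r*np.cos(t),hy+r*np.sin(t),z) for t in np.linspace(0,6.28,60)]
for r,z in((13,128),(5,160),(24,110),(8,134)):D(circ(r,z),(0,0,255))
for i in range(3):
    t=np.radians(phi+120*i);R=np.array([[np.cos(t),-np.sin(t)],[np.sin(t),np.cos(t)]])
    D([(*(R@q+(hx,hy)),122) for q in((13,-4.5),(18.8,-4.5),(18.8,4.5),(13,4.5))],(255,0,0))
cv2.imwrite("pics/o_%s.png"%sys.argv[4],a)
E
python3 fit.py 460 -66 51 a
```

```text
hub [461.  -68.1] 16.18458365202921 keys [ 54.3 -70.8 169.2] [54.3 49.2 49.2]
pulley rim (np.float32(91.39342), np.float64(677.0), np.float64(78.0))
boss [676.7  77.9  19.7]
keyway angle 32.20850557744219 [6, 3, 29, 83, 83, 80, 79, 79, 67, 36, 21, 23, 24, 19, 20, 21, 19, 17, 17, 17, 16, 21, 49, 69, 72, 73, 78, 82, 60, 7, 2, 8, 3, 1, 1, 1, 1, 1, 3, 8, 3, 2, 24, 87, 95, 96, 97, 97, 85, 17, 2, 4, 4, 1, 1, 1, 1, 1, 2, 9]
keyway angle 32.19899814539234 [5, 3, 31, 86, 85, 82, 81, 80, 67, 33, 19, 21, 22, 18, 19, 21, 18, 16, 18, 16, 17, 25, 54, 68, 71, 71, 76, 79, 50, 5, 2, 11, 4, 1, 1, 1, 1, 1, 3, 9, 5, 2, 15, 81, 94, 96, 96, 96, 89, 25, 2, 4, 5, 1, 1, 1, 1, 1, 2, 8]
pilot [460.9 -68.4] axle [461.1 -67.8] ring [462. -68.]
```

View pics/o_a.png

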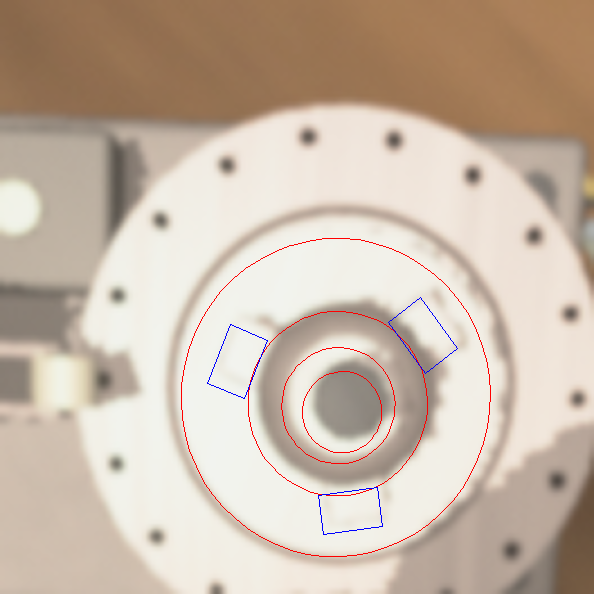

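The nose, axle, ring and keys all agree: hub at (461,-68), keys at about 51°. The pulley is at (677,78) with keyways at about 32°, so it needs about +18.6°. I'll grasp with the fingers turned about 60° to clear the jar.

>>> arm_command(steps=[0.0379,-0.0326,0,0,0.0379,-0.0326,0,0,0.0379,-0.0326,0,0,0.0379,-0.0326,0,0,0.0379,-0.0326,0,0,0.0379,-0.0326,0,0,0,0,0.018,-0.1745,0,0,0.018,-0.1745,0,0,0.018,-0.1745,0,0,0.018,-0.1745,0,0,0.018,-0.1745,0,0,0.018,-0.1745,0,0,0,0,0,0,0,0])

```text
clock: 4.58
position: [677.5, 77.3, 88.1]
ee_rot: [0.93, 0.368, 0.0, 0.0]
contact_force: [0.7, 0.3, 0.1]
gripper_width: 85.6
grasp_force: 0.0
```

```bash
python3 snap.py w3
```

```text
4.625 [677.6  77.3  88.6] [9.300e-01 3.677e-01 7.000e-04 2.000e-04] [ 0.35  0.56  0.02  0.   -1.03  1.97] [1.  0.5 0. ]
```

View pics/w3.png

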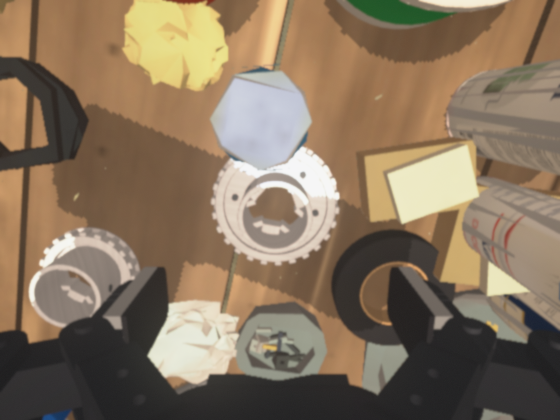

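Run:
```python
from h import *
import json
c={k:np.array(v) for k,v in json.load(open("w3.json")).items()}
print("expected boss px",proj((677,78,42),c).round(1))
g=cv2.imread("pics/w3.png")
e=cv2.cvtColor(g,cv2.COLOR_BGR2GRAY)
cs=cv2.HoughCircles(e[150:270,200:350],cv2.HOUGH_GRADIENT,1,5,param1=120,param2=12,minRadius=28,maxRadius=42)
for x,y,r in (cs[0][:5] if cs is not None else []):print(x+200,y+150,r,ray("",(x+200,y+150),42,c).round(1))
```

```text
expected boss px [274.9 218.1]
274.5 213.5 34.7 [679.   80.3]
279.5 212.5 41.4 [681.7  78.4]
267.5 213.5 39.2 [676.   83.5]
264.5 208.5 41.4 [677.1  87.1]
285.5 207.5 41.4 [686.7  77.9]
```

The wrist view shows the pulley free under the fingers, with its boss centre at (274.5,213.5). The fit puts that 2–3 mm from the estimate, so I'll split the difference and go down.

>>> arm_command(steps=[0.0013,-0.0029,0.015,0,0,0,0.015,0,0,0,0.015,0,0,0,0.015,0,0,0,0.0145,0,0,0,0,0,0,0,0,0], grip=0.072)

```text
clock: 5.5
position: [676.2, 79.7, 13.9]
ee_rot: [0.93, 0.368, 0.0, 0.0]
contact_force: [0.0, 0.2, -0.1]
gripper_width: 71.6
grasp_force: 0.0
```

>>> arm_command(steps=[0,0,0,0,0,0,0,0,0,0,0,0,0,0,0,0,0,0,0,0,0,0,0,0,0,0,0,0,0,0,0,0], grip=0.04)

```text
clock: 6.5
position: [675.6, 79.6, 13.5]
ee_rot: [0.93, 0.368, -0.0, -0.0]
contact_force: [-0.2, -0.1, -0.1]
gripper_width: 40.0
grasp_force: 0.0
```

The fingers closed to 40 mm with no force, so the boss isn't between them. I'll look.

Run:
```python
from h import *
a=get_image("wrist");b=get_image("top")
cv2.imwrite("pics/w4.png",np.hstack([a[100:,80:480,::-1],cv2.resize(b[110:310,160:350,::-1],(304,320))]))
```

```text
(no output)
```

View pics/w4.png

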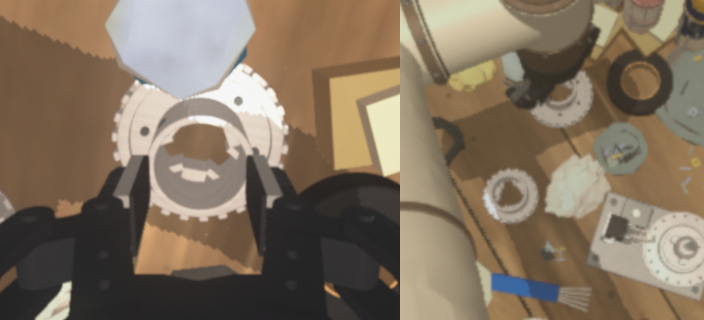

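Run:
```python
from h import *
from scipy.spatial.transform import Rotation as R
s=read_state();c=get_calibration("wrist");r=R.from_quat(s['ee_rot'])
print(s['position'],s['gripper_width'],s['grasp_force'])
for p in((0,0,0),(0,0,-19),(11,20,0),(11,-20,0),(-11,20,0),(11,24,0),(11,20,-19),(11,42,0)):
    print(p,(proj(s['position']+r.apply(p),c)-(80,100)).round(0))
for n,uv,z in (("bosstop",(199,157),42),("rimL",(116,135),12),("rimR",(290,135),12)):
    print(n,ray("",(uv[0]+80,uv[1]+100),z,c).round(1))
```

```text
[675.6456405   79.62628299  13.49232934] 40.15264456941397 0.0
(0, 0, 0) [196. 144.]
(0, 0, -19) [196. 159.]
(11, 20, 0) [235. 124.]
(11, -20, 0) [157. 124.]
(-11, 20, 0) [234. 164.]
(11, 24, 0) [243. 124.]
(11, 20, -19) [240. 136.]
(11, 42, 0) [279. 124.]
bosstop [680.1  81.9]
rimL [650.6 112.8]
rimR [712.   47.3]
```

Crop: the fingertips show at about (140,155) and (255,155), with the boss at (199,157). They look higher than the TCP reading suggests. I'll probe gently along +x to tell "above the boss" from "behind it".

>>> arm_command(steps=[0.002,0,0,0,0.002,0,0,0,0.002,0,0,0,0,0,0,0])

```text
clock: 7.1
position: [680.2, 83.9, 13.5]
ee_rot: [0.93, 0.368, 0.0, 0.0]
contact_force: [-0.7, -0.2, -0.1]
gripper_width: 39.9
grasp_force: 0.0
```

```bash
cat > loc.py <<'E'
from h import *
def rimfit(a,c,x0,y0,w=10):
    g=cv2.cvtColor(a,cv2.COLOR_RGB2HSV)[...,1].astype(np.float32)
    t=np.linspace(0,2*np.pi,120,endpoint=False)
    def S(x,y,r,z):
        uv=np.array([proj((x+r*np.cos(q),y+r*np.sin(q),z),c) for q in t],np.float32)
        return cv2.remap(g,uv[:,:1].copy(),uv[:,1:].copy(),1).ravel()
    return max((np.sort(S(x,y,49,6)-S(x,y,43,12))[50:].mean(),x,y) for x in np.arange(x0-w,x0+w+1,1.) for y in np.arange(y0-w,y0+w+1,1.))
E
python3 - <<'E'
from loc import *
import json
c={k:np.array(v) for k,v in json.load(open("w3.json")).items()}
print("w3",rimfit(cv2.imread("pics/w3.png")[...,::-1].copy(),c,678,80))
c=get_calibration("wrist");a=get_image("wrist");print("now wrist",rimfit(a,c,680,82))
cv2.imwrite("pics/w5.png",a[...,::-1])
t=cv2.imread("pics/top.png")[...,::-1].copy();ct=get_calibration("top")
print("top0",rimfit(t,ct,672,78)); b=get_image("top");print("top now",rimfit(b,ct,674,80))
cv2.imwrite("pics/t5.png",b[...,::-1])
cv2.imwrite("pics/v5.png",np.hstack([cv2.resize(a[170:330,190:380,::-1],(475,400)),cv2.resize(b[120:210,205:280,::-1],(320,400))]))
E
```

```text
w3 (np.float32(72.80092), np.float64(676.0), np.float64(77.0))
now wrist (np.float32(61.496845), np.float64(676.0), np.float64(77.0))
top0 (np.float32(86.32977), np.float64(676.0), np.float64(79.0))
top now (np.float32(64.50552), np.float64(675.0), np.float64(79.0))
```

View pics/v5.png

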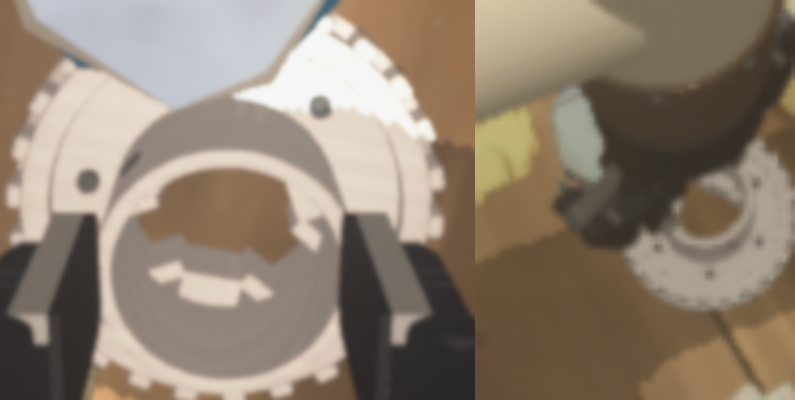

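The zoom shows the finger faces (crop x≈100 and 342) covering the boss's outer ring, so the tips are above the boss. The rim fits agree on (676,78) and show the pulley hasn't moved. I'll open, recentre and go down in small steps, watching the force.

>>> arm_command(steps=[0,0,0,0,0,0,0,0,0,0,0,0,-0.007,0.0016,0,0,0,0,0.003,0,0,0,0.003,0,0,0,0,0], grip=0.072)

```text
clock: 8.07
position: [675.7, 77.7, 7.0]
ee_rot: [0.93, 0.368, -0.0, -0.0]
contact_force: [0.4, -0.5, 0.1]
gripper_width: 72.2
grasp_force: 0.0
```

>>> arm_command(steps=[0,0,0.002,0,0,0,0.002,0,0,0,0,0])

```text
clock: 8.45
position: [675.9, 77.8, 3.2]
ee_rot: [0.93, 0.368, -0.0, -0.0]
contact_force: [1.1, 0.2, 0.2]
gripper_width: 72.0
grasp_force: 0.0
```

>>> arm_command(steps=[0,0,0.002,0,0,0,0.002,0,0,0,0.002,0,0,0,0,0])

```text
clock: 8.95
position: [675.9, 77.7, -2.8]
ee_rot: [0.93, 0.368, -0.0, -0.0]
contact_force: [0.2, 0.1, -0.1]
gripper_width: 72.4
grasp_force: 0.0
```

There's no contact even with the TCP reading below the bench, so the real fingertips sit well above the reported TCP. I'll keep going in small steps.

>>> arm_command(steps=[0,0,0.002,0,0,0,0.002,0,0,0,0.002,0,0,0,0.002,0,0,0,0,0])

```text
clock: 9.57
position: [675.9, 77.7, -10.8]
ee_rot: [0.93, 0.368, -0.0, -0.0]
contact_force: [0.6, -0.4, 0.7]
gripper_width: 71.9
grasp_force: 0.0
```

>>> arm_command(steps=[0,0,0,0,0,0,0,0,0,0,0,0,0,0,0,0,0,0,0,0,0,0,0,0], grip=0.044)

```text
clock: 10.32
position: [676.2, 77.9, -9.8]
ee_rot: [0.93, 0.368, 0.0, 0.0]
contact_force: [-1.8, -0.3, 5.6]
gripper_width: 46.2
grasp_force: 61.9
```

Now it grips at 62 N, but only shallowly. I'll reopen, go 10 mm deeper and grip again.

>>> arm_command(steps=[0,0,0,0,0,0,0,0,0,0,0.0025,0,0,0,0.0025,0,0,0,0.0025,0,0,0,0.0025,0,0,0,0,0], grip=0.065)

```text
clock: 11.2
position: [675.8, 77.7, -20.9]
ee_rot: [0.93, 0.368, -0.0, -0.0]
contact_force: [-0.4, -0.7, 0.6]
gripper_width: 65.1
grasp_force: 0.0
```

>>> arm_command(steps=[0,0,0,0,0,0,0,0,0,0,0,0,0,0,0,0,0,0,0,0], grip=0.04)

```text
clock: 11.82
position: [676.3, 77.9, -19.9]
ee_rot: [0.93, 0.368, 0.0, 0.0]
contact_force: [-1.4, 0.7, 4.1]
gripper_width: 46.7
grasp_force: 62.5
```

>>> arm_command(steps=[0,0,-0.02,0,0,0,-0.045,0,0,0,-0.045,0,0,0,-0.045,0,0,0,-0.045,0,-0.0321,-0.0052,0,0,-0.0321,-0.0052,0,0,-0.0321,-0.0052,0,0,-0.0321,-0.0052,0,0,-0.0321,-0.0052,0,0,-0.0321,-0.0052,0,0,-0.0321,-0.0052,0,0,-0.0321,-0.0052,0,0,0,0,0,-0.1085,0,0,0,-0.1085,0,0,0,-0.1085,0,0,0,0,0,0,0,0])

```text
clock: 14.08
position: [460.0, -67.7, 179.5]
ee_rot: [0.858, 0.513, -0.0, -0.0]
contact_force: [0.1, 0.3, -4.9]
gripper_width: 47.0
grasp_force: 62.8
```

```bash
python3 snap.py w6
python3 - <<'E'
import cv2,numpy as np
a=cv2.imread("pics/w6.png");from h import *;b=get_image("top")[...,::-1];cv2.imwrite("pics/t6.png",b);s=get_image("scene")[...,::-1];cv2.imwrite("pics/s6.png",s)
cv2.imwrite("pics/v6.png",np.hstack([cv2.resize(a[100:340,140:420],(466,400)),cv2.resize(s[160:330,210:350],(330,400))]))
E
```

```text
14.125 [460.1 -67.8 179.5] [ 8.581e-01  5.134e-01 -1.000e-04 -1.000e-04] [ 0.2   0.12 -0.39 -0.   -1.05  2.44] [ 0.3 -0.4 -3.6]
```

View pics/v6.png

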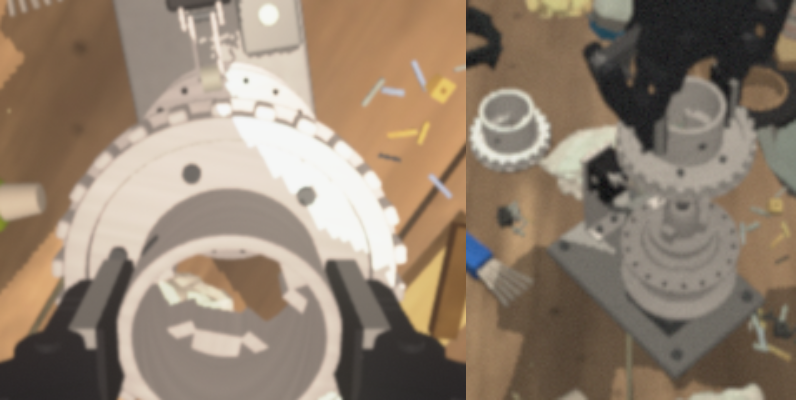

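The picture shows the pulley held level (boss at about (235,330) in the left crop), above the driver in the scene crop. I'll check numerically how its centre lies relative to the hub.

Run:
```python
from h import *
import json
c={k:np.array(v) for k,v in json.load(open("w6.json")).items()}
a=cv2.imread("pics/w6.png");e=cv2.cvtColor(a,cv2.COLOR_BGR2HSV)[...,1].astype(np.float32)
g=cv2.GaussianBlur(cv2.cvtColor(a,cv2.COLOR_BGR2GRAY),(3,3),0).astype(np.float32)
t=np.linspace(0,2*np.pi,120,endpoint=False)
def S(im,x,y,r,z):
    uv=np.array([proj((x+r*np.cos(q),y+r*np.sin(q),z),c) for q in t],np.float32)
    return cv2.remap(im,uv[:,:1].copy(),uv[:,1:].copy(),1,borderMode=cv2.BORDER_REPLICATE).ravel()
R=np.arange
res=[]
for x in R(452,470,1.):
  for y in R(-76,-58,1.):
    rim=np.sort(S(e,x,y,49,205)-S(e,x,y,43,211))[50:].mean()
    boss=np.sort(S(g,x,y,22.3,241.5)-S(g,x,y,18.5,241.5))[30:].mean()
    res.append((rim,boss,x,y))
print("rim",max(res)[2:],max(res)[0],"boss",max(res,key=lambda q:q[1])[2:],max(r[1] for r in res))
# hub in fresh top/scene pictures is hidden; keyway angle of the held pulley, bore ring z=199.5+14
for C in (max(res)[2:],(460.5,-68)):
    pr=np.mean([S(g,*C,r,213.5) for r in(16,17.5,19)],0);print(pr[::2].astype(int).tolist())
```

```text
rim (np.float64(460.0), np.float64(-69.0)) 68.7701 boss (np.float64(461.0), np.float64(-68.0)) 81.28197
[209, 202, 191, 179, 169, 162, 156, 150, 146, 144, 143, 143, 143, 145, 149, 155, 163, 170, 183, 193, 205, 207, 212, 208, 205, 178, 162, 145, 134, 132, 133, 163, 202, 183, 145, 182, 195, 195, 193, 195, 195, 198, 161, 152, 193, 194, 142, 132, 132, 132, 132, 132, 133, 177, 209, 183, 189, 210, 212, 211]
[201, 187, 174, 162, 152, 145, 142, 141, 141, 140, 140, 139, 139, 138, 138, 139, 144, 152, 163, 176, 189, 206, 212, 212, 206, 193, 170, 160, 145, 133, 133, 136, 193, 207, 169, 178, 207, 209, 207, 209, 209, 212, 175, 175, 207, 182, 134, 133, 132, 132, 132, 131, 145, 202, 201, 172, 208, 212, 212, 210]
```

The pulley centre is within 1 mm of the hub axis. Lowering.

>>> arm_command(steps=[0,0,0.015,0,0,0,0.015,0,0,0,0.015,0,0,0,0.015,0,0,0,0.003,0,0,0,0.003,0,0,0,0,0])

```text
clock: 15.1
position: [460.7, -67.7, 113.9]
ee_rot: [0.858, 0.514, 0.0, 0.0]
contact_force: [0.0, -1.1, -3.6]
gripper_width: 46.8
grasp_force: 62.8
```

>>> arm_command(steps=[0,0,0.002,0,0,0,0.002,0,0,0,0.002,0,0,0,0,0])

```text
clock: 15.6
position: [460.2, -67.8, 107.3]
ee_rot: [0.858, 0.514, -0.0, -0.0]
contact_force: [-0.6, 0.3, -3.3]
gripper_width: 46.9
grasp_force: 62.8
```

No contact yet, so the nose is entering cleanly.

>>> arm_command(steps=[0,0,0.0015,0,0,0,0.0015,0,0,0,0.0015,0,0,0,0.0015,0,0,0,0,0])

```text
clock: 16.23
position: [460.3, -67.7, 101.4]
ee_rot: [0.858, 0.514, -0.0, -0.0]
contact_force: [0.3, -0.5, -3.6]
gripper_width: 46.9
grasp_force: 62.8
```

>>> arm_command(steps=[0,0,0.0015,0,0,0,0.0015,0,0,0,0,0])

```text
clock: 16.6
position: [460.2, -67.8, 98.3]
ee_rot: [0.858, 0.514, -0.0, -0.0]
contact_force: [-0.9, -0.3, -4.5]
gripper_width: 46.9
grasp_force: 62.8
```

It's past the key-top level without force, so the keyways seem to have found the keys.

>>> arm_command(steps=[0,0,0.0015,0,0,0,0.0015,0,0,0,0.0015,0,0,0,0.0012,0,0,0,0,0])

```text
clock: 17.23
position: [460.4, -67.7, 92.7]
ee_rot: [0.858, 0.514, -0.0, -0.0]
contact_force: [0.4, 0.3, -3.2]
gripper_width: 46.8
grasp_force: 62.8
```

>>> arm_command(steps=[0,0,0.001,0,0,0,0.001,0,0,0,0.001,0,0,0,0,0])

```text
clock: 17.73
position: [460.4, -67.7, 90.0]
ee_rot: [0.858, 0.514, 0.0, 0.0]
contact_force: [-0.6, -0.6, -1.2]
gripper_width: 46.8
grasp_force: 63.0
```

>>> arm_command(steps=[0,0,0.0007,0,0,0,0.0007,0,0,0,0,0])

```text
clock: 18.1
position: [460.4, -67.8, 89.9]
ee_rot: [0.858, 0.514, 0.0, 0.0]
contact_force: [-3.6, 1.2, 8.8]
gripper_width: 46.8
grasp_force: 64.0
```

It's seated: the height is 109.9 mm above the grasp reading (-20), and the upward force has risen. Release and retreat.

>>> arm_command(steps=[0,0,0,0,0,0,0,0,0,0,0,0,0,0,0,0], grip=0.072)

```text
clock: 18.6
position: [460.4, -67.8, 88.3]
ee_rot: [0.858, 0.514, -0.0, 0.0]
contact_force: [-0.9, -1.2, 0.1]
gripper_width: 71.9
grasp_force: 0.0
```

>>> arm_command(steps=[0,0,-0.01,0,0,0,-0.02,0,0,0,-0.04,0,0,0,-0.04,0,0,0,-0.04,0,-0.04,0,0,0,-0.03,0,0,0,0,0,0,0,0,0,0,0])

```text
clock: 19.73
position: [427.6, -129.3, 238.8]
ee_rot: [0.858, 0.514, 0.0, 0.0]
contact_force: [-0.1, -0.6, -0.2]
gripper_width: 72.0
grasp_force: 0.0
```

```bash
python3 snap.py w7
python3 - <<'E'
from h import *
import json
def fit(im,c,zu):
    e=cv2.cvtColor(im,cv2.COLOR_RGB2GRAY);e=cv2.GaussianBlur(e,(3,3),0).astype(np.float32)
    t=np.linspace(0,2*np.pi,90,endpoint=False);h=np.c_[np.cos(t),np.sin(t)]
    def S(x,y,r,z):
        uv=np.array([proj((x+r*a,y+r*b,z),c) for a,b in h],np.float32)
        return cv2.remap(e,uv[:,:1].copy(),uv[:,1:].copy(),1).ravel()
    return max((np.sort(S(x,y,22.3,zu+42)-S(x,y,18.5,zu+42))[25:].mean(),x,y) for x in np.arange(452,471.) for y in np.arange(-77,-58.))
c={k:np.array(v) for k,v in json.load(open("w7.json")).items()}
w=cv2.imread("pics/w7.png")[...,::-1].copy();t=get_image("top");s=get_image("scene")
cv2.imwrite("pics/t7.png",t[...,::-1]);cv2.imwrite("pics/s7.png",s[...,::-1])
for z in(110,116,122):
    print(z,[np.round(fit(i,k,z),1).tolist() for i,k in((w,c),(t,get_calibration("top")),(s,get_calibration("scene")))])
E
```

```text
19.775 [ 427.7 -129.2  238.7] [8.577e-01 5.142e-01 2.000e-04 1.000e-04] [ 0.07  0.04 -0.33  0.   -1.2   2.58] [-0.6  0.4  1.3]
110 [[72.9, 462.0, -67.0], [0.5, 470.0, -59.0], [43.2, 459.0, -69.0]]
116 [[78.9, 462.0, -67.0], [0.4, 459.0, -62.0], [42.1, 454.0, -71.0]]
122 [[73.7, 462.0, -68.0], [0.4, 458.0, -60.0], [36.1, 452.0, -73.0]]
```

The scene view after release gives the hub axis only if the pulley is at its home height of 110 (459,-69). At key-top height (122) the same fit would be about 10 mm off. The force step at home agrees, so I'm handing it in.

```bash
python3 -c "
from bench import *
print(job_done())"
```

```text
the job is handed in; nothing more can be done
None
```

The large pulley is on the driver, boss up and let go, and the job is handed in at about 20 s. Force and camera readings both put it fully home on the shoulder, but the seat-switch angle could not be read and no verdict came back.

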